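Take the edge-ink dauber from its stand and hold it level over the heel

ROBOT

A 7-joint arm with a two-finger parallel gripper is mounted at the origin on a cart in front of the work surface, level with it; the furniture and walls round the work are solid. World frame = base frame: x ahead of the robot, y to its left, z up, the work surface at z = 0. Lengths are in m, angles in degrees, forces in N, time in s.
With the tool pointing down it reaches from about 0.425 to 0.875 m from the base axis. Payload 4.7 kg.
Tool frame: the origin (TCP) lies at the very end of the fingers, on their centre line; the grasp point (between the pads) lies 19 mm behind it (env.grip_point_offset is the distance from the TCP to the grasp point, in m); z points along the fingers, y is the line along which they close (so a half turn about z gives the same grasp; the last joint's range is limited). The gripper opens to 87 mm and grips with 3 to 60 N. Pads are 19 mm wide; open, the fingers measure 117 mm over their backs; the gripper's body (75 mm by 190 mm) begins 51 mm behind the grasp point.
Start: joints at [71.11, 18.392, -4.016, 83.108, 1.295, 78.541, -3.26], TCP at [0.219, -0.612, 0.223] pointing down, gripper open.
Joint ranges: [-163.93, 163.93], [-17.29, 119.83], [-79.2, 71.16], [3.27, 140.29], [-89.18, 269.18], [5.43, 117.66], [-154.24, 154.24]. Speed limits (degrees/s): [147.25, 147.25, 180, 180, 180, 180, 180].

INTERFACE

Orientations are given as [roll, pitch, yaw] about the fixed x, y, z axes, in that order (R = Rz(yaw) Ry(pitch) Rx(roll)).
In Python, from cell import env gives the robot as it stands.
- The arm moves only by the tool jog_arm, never from a script. Its argument "motion" is a list of rows, each an object of numbers: "x", "y", "z": the shift along the tool's x, y, z in cm; "ax", "ay", "az": the turn, a rotation vector about the tool's x, y, z in degrees. In form: [{"x": .., "y": .., "z": .., "ax": .., "ay": .., "az": ..}, ...]. A call has exactly 5 rows; each row shifts and turns the commanded pose from where the row before left it, along the tool's axes as they then stand; what a row does not reach is not made up. A row lasts 1/10 s, in which the tool goes at most 50 mm and 8.59 degrees, less where a joint would pass 70% of its speed; a pose out of reach is approached as far as the arm can. A call is refused whole if a number of a shift passes 5 or a number of a turn 8.59, either way. A call with a gripper value outside its range is refused whole. "claw" is the gripper command: -1 is shut, 1 is fully open, values between are in proportion, set as the call begins (left out, the last holds). The fingers move at their own pace and stop on an object; "squeeze" is the grip in N (left out, the last holds). Time passes only in rows, so rows that do not move let the fingers close, or fill a call up. It gives the time, the measured TCP pose, the force, the opening and the grip force at its end, in the units of the state.
- env.get_obs(): the state, without advancing time (a new reading comes with each control period).
- env.read_camera(name): name is "scene" or "side" or "wrist"; returns the picture (420x560x3 uint8, red, green, blue); there is no depth.
- env.camera_params(name): a dict with "fx", "fy", "cx", "cy" (pixels), "extrinsics" (4x4, takes a point from world to camera coordinates). Camera axes: x right, y up, looking along -z (the intrinsics and any distortion apply to the point x, -y, -z); pixel columns grow to the right and rows downward; lengths in m; the calibration is good to about 2 mm. A picture is of the moment at which its call begins: read the wrist's pose just before it. camera_params takes no time and is no camera call; for the wrist camera it gives the pose at the moment of the call.
- env.sign_off(): hands the job in; it is judged then, once.
The state is a dict: "time_s": time; "qpos": joint angles; "joint_velocities": joint speeds; "effort": joint torques, N m; "tool_pos": TCP position; "tool_rot": TCP orientation; "force": force on the tool from outside, world axes, zero at the start; "wrist_torque": the same for the moment, N m; "grip_width": finger opening in m; "grasp_force": force on a finger pad.
Only numpy, scipy, OpenCV 4.12 (cv2) and the standard library are available. Lean on these libraries where they do the work, as an engineer would, in place of code of your own. Each camera call takes 0.05 s, during which the arm holds its last target. There are 200 camera calls.

TASK

The heel block on the inking board is to be inked next. Draw the dauber (the ball-ended tool) out of its sloping stand, turn it level and hold it, ball end over the middle of that heel block and about 8 cm above it, ready to ink. Finish still holding it there, at rest; do not touch the heel block with anything and do not disturb the screwdriver in the other stand.

Things in the scene. Friction and masses are not known exactly. Their poses are not given: they have to be found in the camera images.
- dauber_grip (a point): On the long axis of the dauber, a straight 231 mm round tool, 60 g: ball 26 mm, stem 11 mm, thick body 26 mm by 80 mm, plain stem 11 mm by 50 mm. Its y axis runs along the tool, ball to plain stem. This point is in the thick body, 26 mm below the body's upper end, 143 mm from the ball's centre. It starts ball down in ink_stand's well, the upper 59 mm of the thick body out: grip that.
- dauber_ball (a point): Centre of the dauber's 26 mm ball, on the tool's long axis, 143 mm from the grip point along the tool's -y axis; same axes as the grip point.
- work_heel_top (a point): Centre of the top face of the work heel block: a loose D-shaped heel 72 x 65 x 16 mm lying flat on the inking board. Its z axis points up; its top face is about 36 mm above the bench. A second heel block of the same kind lies directly on the bench and is not meant.
- ink_stand: Fixed steel stand with the dauber in it; origin mid-underside of its base plate (80 x 120 x 12 mm), z up. A square well (30 mm inside, 36 outside, 122 deep) slopes up towards the stand's +y, 55 degrees above level (direction 0, 0.574, 0.819 in its frame). The dauber fits loosely; draw it about 135 mm along that direction to free the ball.
- ink_stand_mouth (a point): Centre of the mouth of the dauber's well, at (0, 25, 195) mm in the stand's frame.
- tool_stand: A second fixed stand of the same shape, holding the screwdriver; the two stands may be in either place. The tools reach up to about 0.29 m above the bench (screwdriver 0.27); beyond the stands is a clear bin 0.24 m high.
- screwdriver_handle (a point): Centre of the handle (27 mm thick, 95 mm long) of the 200 mm screwdriver in the other stand, standing blade down at the same slope with its handle reaching 85 mm out of the well; leave it alone.
- inking_board: Fixed plywood and cork board 110 x 104 x 20 mm under the work heel, origin at the middle of its underside, with two stops 10 mm high along two edges. To its right and beyond it stands a jack with a round orange pad 0.24 m above the bench, about at x 0.54, y 0.06: pass it higher or nearer the robot. A tall press overhangs to the far left (y over 0.35).

How it is judged (in metres and radians):
On the way:
1. the dauber is drawn right out of its well, in the fingers (contact force between edge_dauber and the fingers above 0.3 N and z of dauber_ball in the frame of ink_stand_mouth above 0.012 m and contact force between edge_dauber and ink_stand below 0.5 N), for 0.1 s.
At the end, for the whole second after the job is handed in: Dauber in the fingers, touching no stand, board or heel; axis within 11 degrees of level; ball centre within 25 mm of the heel's middle seen from above and 55 to 125 mm above its top; at rest (30 mm/s, 0.15 rad/s); heel moved at most 12 mm, screwdriver at most 40 mm (contact force between edge_dauber and the fingers above 0.5 N and angle between dauber_grip's own y axis and vertical between 1.37 and 1.77 rad and horizontal distance between dauber_ball and work_heel_top below 0.025 m and z of dauber_ball in the frame of work_heel_top between 0.055 and 0.125 m and linear speed of edge_dauber below 0.03 m/s and angular speed of edge_dauber below 0.15 rad/s and contact force between edge_dauber and ink_stand below 0.2 N and contact force between edge_dauber and tool_stand below 0.2 N and contact force between edge_dauber and inking_board below 0.2 N and contact force between edge_dauber and work_heel below 0.2 N and distance of work_heel_top from where it was at the start of the episode below 0.012 m and distance of screwdriver_handle from where it was at the start of the episode below 0.04 m); the arm keeps its last pose, push and grip.
It fails at once if the work heel is touched by the dauber, or by the robot (contact force between work_heel and edge_dauber above 0.5 N or contact force between work_heel and the arm above 0.5 N or contact force between work_heel and the fingers above 0.5 N).
It fails at once if the screwdriver is disturbed (moved more than 40 mm) (distance of screwdriver_handle from where it was at the start of the episode above 0.04 m).
It also fails if it takes over 48 s, if anything falls off the work surface, if the arm or the gripper's body presses on something with over 40 N, if the wrist force passes 120 N, or if a joint passes its speed limit or range.

## Working session

There is one attempt and no reset: what is moved stays moved. The work goes in short steps, Python scripts to look and compute and a tool call to move; the robot and the scene stay as the last step left them, time stands still between calls to the robot, and variables do not carry over. Pictures are saved under pics/ and viewed, at most 10 in all, crops included, and the job is handed in when it is done.

Besides the shell and the picture viewer there is one more tool, called after "Request:" as name(argument=value, ...) on one line, values as JSON. jog_arm: Moves the arm, as the interface text tells. Its arguments: {"type":"object","properties":{"motion":{"type":"array"},"claw":{"type":"number"},"squeeze":{"type":"number"}},"required":["motion"]}

```bash
mkdir -p pics; python3 - <<'E'
from cell import env
import cv2,numpy as np
o=env.get_obs();print({k:o[k] for k in('time_s','tool_pos','tool_rot','grip_width')},env.grip_point_offset)
for n in('scene','side'):
    cv2.imwrite(f'pics/{n}0.png',env.read_camera(n)[:,:,::-1]);p=env.camera_params(n);print(n,p['fx'],p['cx'],p['cy'],np.round(p['extrinsics'],3).tolist(),[k for k in p])
E
```

```text
{'time_s': 0.0, 'tool_pos': array([ 0.21884127, -0.6114584 ,  0.22147425]), 'tool_rot': array([-1.79889885e+02,  6.88695021e-03,  1.97009483e+01]), 'grip_width': 0.08696352332510741} 0.0187
scene 506.7909079399081 280.16997633496214 218.79385933087462 [[-0.651, -0.759, 0.01, 0.203], [0.338, -0.278, 0.899, -0.305], [-0.68, 0.589, 0.437, -0.893], [0.0, 0.0, 0.0, 1.0]] ['fx', 'fy', 'cx', 'cy', 'extrinsics']
side 411.70620748057075 269.7718956501837 214.1334180237255 [[-0.812, -0.584, 0.012, 0.292], [0.379, -0.511, 0.772, -0.34], [-0.444, 0.631, 0.636, -0.799], [0.0, 0.0, 0.0, 1.0]] ['fx', 'fy', 'cx', 'cy', 'extrinsics']
```

View pics/scene0.png

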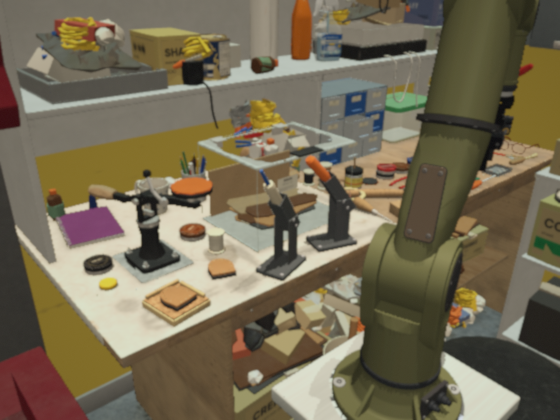

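View pics/side0.png

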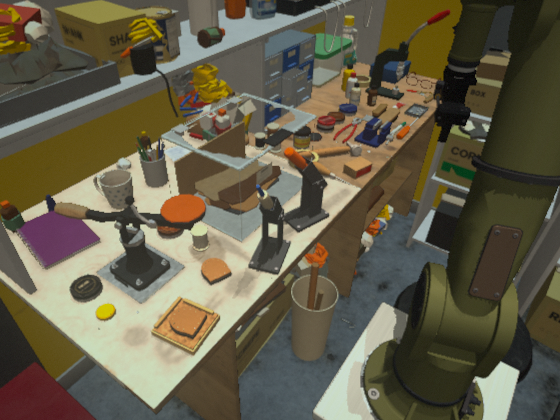

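The board and work heel are at scene (178,299) and side (187,322). The stands are near scene (283,230) and (330,200), and I need a closer view to tell the tools apart.

```bash
python3 - <<'E'
import cv2,numpy as np
a=cv2.imread('pics/scene0.png');b=cv2.imread('pics/side0.png')
f=lambda im,x,y,w,h,s:cv2.resize(im[y:y+h,x:x+w],None,fx=s,fy=s,interpolation=cv2.INTER_CUBIC)
# stands: 130x130 at x3 ; boards
L=np.hstack([f(a,245,148,125,140,3),f(b,235,140,125,140,3)])
cv2.imwrite('pics/stands.png',L)
L=np.hstack([f(a,135,275,80,55,5),f(b,145,290,80,70,5)[:275]]) if 0 else np.hstack([f(a,135,265,80,65,5),f(b,145,292,80,65,5)])
cv2.imwrite('pics/board.png',L)
E
```

```text
(no output)
```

View pics/stands.png

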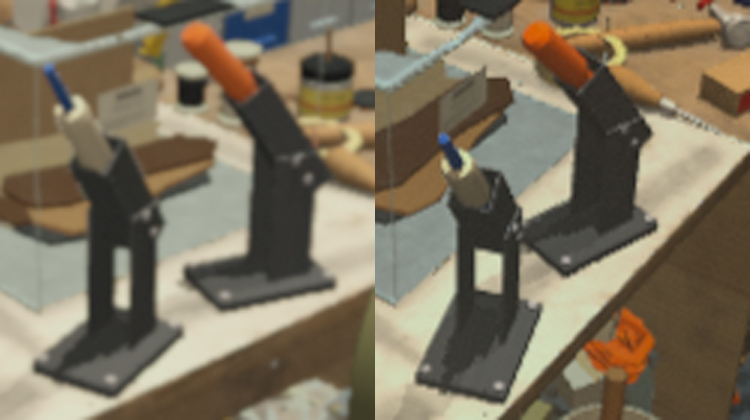

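View pics/board.png

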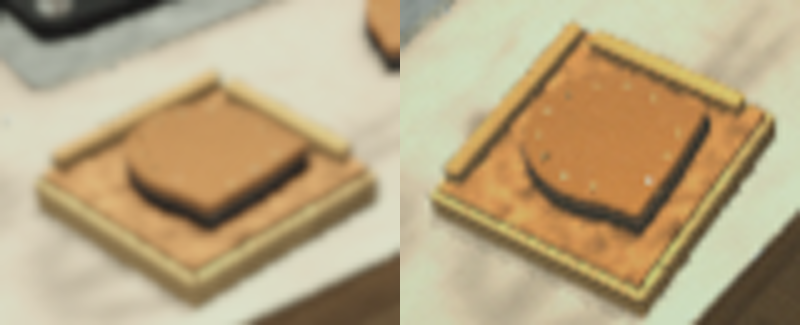

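The left stand holds the dauber (cream body, blue stem) and the right one the orange screwdriver. I'll use these dauber points:

| Point | Scene px | Side px |
|---|---|---|
| Stem tip | (261,170) | (258,186) |
| Body end | (268,184) | (264,197) |

The heel corners come from the board crop.

```bash
cat > h.py <<'E'
import numpy as np
from cell import env
from scipy.optimize import least_squares
P={n:env.camera_params(n) for n in('scene','side')}
def proj(n,X,p=None):
    p=p or P[n];c=np.asarray(X)@p['extrinsics'][:3,:3].T+p['extrinsics'][:3,3]
    return np.stack([p['cx']+p['fx']*c[...,0]/-c[...,2],p['cy']-p['fy']*c[...,1]/-c[...,2]],-1)
def onz(n,uv,z,p=None):
    p=p or P[n];R=p['extrinsics'][:3,:3];C=-R.T@p['extrinsics'][:3,3]
    d=R.T@np.array([(uv[0]-p['cx'])/p['fx'],-(uv[1]-p['cy'])/p['fy'],-1]);return C+d*(z-C[2])/d[2]
def tri(a,b):
    return least_squares(lambda X:np.r_[proj('scene',X)-a,proj('side',X)-b],[.5,0,.15])
E
cat > m.py <<'E'
from h import *
np.set_printoptions(precision=4,suppress=True)
S=lambda u,v:np.array([245+(u+.5)/3-.5,148+(v+.5)/3-.5]); D=lambda u,v:np.array([235+(u-375+.5)/3-.5,140+(v+.5)/3-.5])
for nm,a,b in[('stem tip',S(48,66),D(445,138)),('body end',S(69,108),D(461,171))]:
    r=tri(a,b);print(nm,r.x,r.cost)
# stand fit: base plate top corners
for c in[(37,364),(112,387),(183,324)]:print('sc',onz('scene',S(*c),.012))
for c in[(416,380),(504,394),(541,306),(458,293)]:print('sd',onz('side',D(*c),.012))
print('heel')
A=lambda u,v:np.array([135+(u+.5)/5-.5,265+(v+.5)/5-.5]);B=lambda u,v:np.array([145+(u-400+.5)/5-.5,292+(v+.5)/5-.5])
for c in[(210,207),(310,152),(125,150),(215,100)]:print('sc',onz('scene',A(*c),.036))
for c in[(637,220),(708,122),(520,130),(590,70)]:print('sd',onz('side',B(*c),.036))
print('board');
for c in[(38,185),(195,280),(377,180)]:print('sc',onz('scene',A(*c),.02))
for c in[(432,195),(645,295),(775,120)]:print('sd',onz('side',B(*c),.02))
E
python3 m.py
```

```text
stem tip [ 0.4156 -0.0313  0.2888] 0.010360937707273437
body end [ 0.4138 -0.0479  0.2528] 0.1000896586815944
sc [ 0.4636 -0.0557  0.012 ]
sc [ 0.3984 -0.0799  0.012 ]
sc [ 0.435  -0.1916  0.012 ]
sd [ 0.4614 -0.0495  0.012 ]
sd [ 0.3934 -0.0801  0.012 ]
sd [ 0.4272 -0.1861  0.012 ]
sd [ 0.4967 -0.1559  0.012 ]
heel
sc [0.4246 0.1878 0.036 ]
sc [0.4322 0.1344 0.036 ]
sc [0.4844 0.1946 0.036 ]
sc [0.4937 0.145  0.036 ]
sd [0.4207 0.189  0.036 ]
sd [0.4303 0.1358 0.036 ]
sd [0.492  0.1862 0.036 ]
sd [0.4907 0.1459 0.036 ]
board
sc [0.5065 0.2261 0.02  ]
sc [0.4047 0.2078 0.02  ]
sc [0.416  0.1117 0.02  ]
sd [0.5081 0.2244 0.02  ]
sd [0.4023 0.2059 0.02  ]
sd [0.4166 0.1097 0.02  ]
```

```bash
cat > g.py <<'E'
from m import S,D
from h import *
from scipy.spatial.transform import Rotation as Ro
print('---screwdriver top/stand')
r=tri(S(193,38),D(537,38));print('sd end',r.x,r.cost)
for c in[(190,270),(208,307),(334,284)]:print(onz('scene',S(*c),.012))
for c in[(523,240),(567,272),(656,225)]:print(onz('side',D(*c),.012))
h=np.array([-.31,.95,0]);h/=np.linalg.norm(h)
c=np.array([.4466,-.1195,0]);u=.574*h+[0,0,.819];m=c+.025*h+[0,0,.195]
g=m+.033*u;print('grip',g,'u',u)
o=env.get_obs();R0=Ro.from_euler('xyz',o['tool_rot'],degrees=True)
for tilt in(55,40,25):
    t=np.radians(tilt);z=np.sin(t)*h-[0,0,np.cos(t)];y=np.cross([0,0,1],-h)*-1;y=np.array([h[1],-h[0],0]);x=np.cross(y,z)
    R=Ro.from_matrix(np.c_[x,y,z]);print(tilt,'x',x,'z',z,'rpy',R.as_euler('xyz',degrees=True),'rel rotvec',(R0.inv()*R).as_rotvec(degrees=True),'tcp',g+.0187*z)
E
python3 g.py|sed -n '/---/,$p'
```

```text
---screwdriver top/stand
sd end [ 0.4706 -0.2262  0.2517] 0.056708016080673614
[ 0.5024 -0.2636  0.012 ]
[ 0.4426 -0.2285  0.012 ]
[ 0.4007 -0.3449  0.012 ]
[ 0.4912 -0.2518  0.012 ]
[ 0.4331 -0.2383  0.012 ]
[ 0.4009 -0.3466  0.012 ]
grip [ 0.433  -0.0777  0.222 ] u [-0.1781  0.5457  0.819 ]
55 x [-0.1779  0.5453  0.8192] z [-0.2541  0.7787 -0.5736] rpy [180.     -55.     108.0723] rel rotvec [ 42.0442  43.2683 -80.9557] tcp [ 0.4282 -0.0632  0.2113]
40 x [-0.2376  0.7283  0.6428] z [-0.1994  0.6111 -0.766 ] rpy [180.     -40.     108.0723] rel rotvec [ 30.6544  31.5509 -84.4745] tcp [ 0.4292 -0.0663  0.2077]
25 x [-0.2812  0.8616  0.4226] z [-0.1311  0.4018 -0.9063] rpy [180.     -25.     108.0723] rel rotvec [ 19.169   19.7349 -86.8602] tcp [ 0.4305 -0.0702  0.2051]
```

```bash
cat > p.py <<'E'
from h import *
from scipy.spatial.transform import Rotation as Ro, Slerp
import sys
def pose():
    o=env.get_obs();return np.array(o['tool_pos']),Ro.from_euler('xyz',o['tool_rot'],degrees=True)
def plan(p,R,way):  # way: list of (pos,Rot,nrows); prints rows, tool-axis shift then turn
    import math
    k=0
    for q,Q,n in way:
        rv=(R.inv()*Q).as_rotvec(degrees=True);P0,R0=p,R
        for i in range(1,n+1):
            t=P0+(q-P0)*i/n;T=R0*Ro.from_rotvec(rv*i/n,degrees=True)
            s=np.round(R.inv().apply(t-p)*100,2);a=np.round((R.inv()*T).as_rotvec(degrees=True),2)
            print('{'+','.join(f'"{k}":{v:g}' for k,v in zip(['x','y','z','ax','ay','az'],[*s,*a]))+'},')
            p=p+R.apply(s/100);R=R*Ro.from_rotvec(a,degrees=True);k+=1
            if k%5==0:print()
    print('end',p.round(4),R.as_euler('xyz',degrees=True).round(2))
def G(tilt,yaw): return Ro.from_euler('xyz',[180,-tilt,yaw],degrees=True)
E
python3 - <<'E'
from p import *
p,R=pose()
RT=G(40,108)
mid=R*Ro.from_rotvec((R.inv()*RT).as_rotvec()*.3)
plan(p,R,[(np.array([.27,-.52,.39]),mid,5),(np.array([.477,-.213,.39]),RT,10)])
E
```

```text
{"x":1.58,"y":-1.38,"z":-3.37,"ax":1.84,"ay":1.89,"az":-5.06},
{"x":1.81,"y":-1.35,"z":-3.26,"ax":1.84,"ay":1.9,"az":-5.07},
{"x":2.03,"y":-1.27,"z":-3.17,"ax":1.83,"ay":1.89,"az":-5.06},
{"x":2.24,"y":-1.18,"z":-3.05,"ax":1.84,"ay":1.9,"az":-5.07},
{"x":2.44,"y":-1.08,"z":-2.93,"ax":1.84,"ay":1.89,"az":-5.06},

{"x":3.56,"y":-0.65,"z":0.79,"ax":2.14,"ay":2.21,"az":-5.91},
{"x":3.57,"y":-0.25,"z":0.94,"ax":2.15,"ay":2.21,"az":-5.91},
{"x":3.54,"y":0.15,"z":1.08,"ax":2.14,"ay":2.21,"az":-5.91},
{"x":3.46,"y":0.56,"z":1.21,"ax":2.15,"ay":2.21,"az":-5.9},
{"x":3.33,"y":0.96,"z":1.3,"ax":2.14,"ay":2.21,"az":-5.91},

{"x":3.16,"y":1.34,"z":1.39,"ax":2.15,"ay":2.21,"az":-5.91},
{"x":2.94,"y":1.71,"z":1.45,"ax":2.14,"ay":2.21,"az":-5.91},
{"x":2.7,"y":2.05,"z":1.49,"ax":2.14,"ay":2.21,"az":-5.91},
{"x":2.41,"y":2.38,"z":1.5,"ax":2.15,"ay":2.21,"az":-5.91},
{"x":2.09,"y":2.66,"z":1.5,"ax":2.14,"ay":2.2,"az":-5.9},

end [ 0.477 -0.213  0.39 ] [-180.    -40.    107.99]
```

Request:
jog_arm(motion=[{"x": 1.6,"y": -1.4,"z": -3.4,"ax": 1.8,"ay": 1.9,"az": -5.1},{"x": 1.8,"y": -1.3,"z": -3.3,"ax": 1.8,"ay": 1.9,"az": -5.1},{"x": 2.0,"y": -1.3,"z": -3.2,"ax": 1.8,"ay": 1.9,"az": -5.1},{"x": 2.2,"y": -1.2,"z": -3.0,"ax": 1.8,"ay": 1.9,"az": -5.1},{"x": 2.4,"y": -1.1,"z": -2.9,"ax": 1.8,"ay": 1.9,"az": -5.1}], claw=1)

```text
time_s: 0.6
tool_pos: [0.2687, -0.5193, 0.392]
tool_rot: [-173.2, -11.2, 44.8]
force: [0.6, -0.6, -0.1]
grip_width: 0.0867
grasp_force: 0.0
```

Request:
jog_arm(motion=[{"x": 3.6,"y": -0.6,"z": 0.8,"ax": 2.1,"ay": 2.2,"az": -5.9},{"x": 3.6,"y": -0.2,"z": 0.9,"ax": 2.1,"ay": 2.2,"az": -5.9},{"x": 3.5,"y": 0.2,"z": 1.1,"ax": 2.1,"ay": 2.2,"az": -5.9},{"x": 3.5,"y": 0.6,"z": 1.2,"ax": 2.1,"ay": 2.2,"az": -5.9},{"x": 3.3,"y": 1.0,"z": 1.3,"ax": 2.1,"ay": 2.2,"az": -5.9}])

```text
time_s: 1.1
tool_pos: [0.3746, -0.3664, 0.3902]
tool_rot: [-172.2, -26.2, 74.2]
force: [0.7, 0.4, -0.7]
grip_width: 0.0873
grasp_force: 0.0
```

Request:
jog_arm(motion=[{"x": 3.2,"y": 1.3,"z": 1.4,"ax": 2.1,"ay": 2.2,"az": -5.9},{"x": 2.9,"y": 1.7,"z": 1.5,"ax": 2.1,"ay": 2.2,"az": -5.9},{"x": 2.7,"y": 2.1,"z": 1.5,"ax": 2.1,"ay": 2.2,"az": -5.9},{"x": 2.4,"y": 2.4,"z": 1.5,"ax": 2.1,"ay": 2.2,"az": -5.9},{"x": 2.1,"y": 2.7,"z": 1.5,"ax": 2.1,"ay": 2.2,"az": -5.9}])

```text
time_s: 1.6
tool_pos: [0.4788, -0.2125, 0.3888]
tool_rot: [179.6, -39.5, 108.3]
force: [0.8, -0.4, -0.6]
grip_width: 0.0868
grasp_force: 0.0
```

Request:
jog_arm(motion=[{},{},{},{},{}])

```text
$.motion[0]: bad value
```

```bash
python3 - <<'E'
from p import *
import cv2,json
print(env.get_obs()['qpos'].round(1),pose()[0],pose()[1].as_euler('xyz',degrees=True))
p=env.camera_params('wrist');np.save('wp.npy',p,allow_pickle=True)
cv2.imwrite('pics/w1.png',env.read_camera('wrist')[:,:,::-1])
E
```

```text
[ 60.   27.8 -37.2  65.6 -14.5 117.6  36.6] [ 0.47880145 -0.21245359  0.38875785] [179.60983685 -39.47225672 108.30830443]
```

View pics/w1.png

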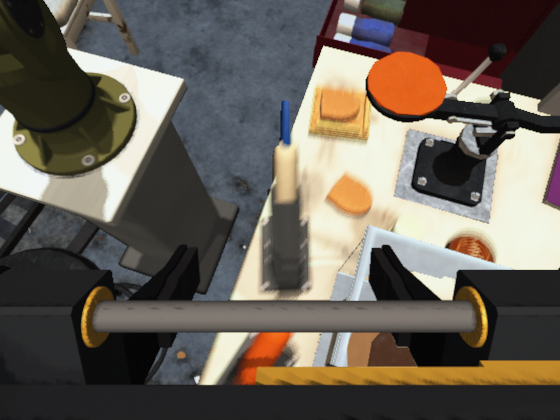

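The wrist view shows the dauber with its stem tip at about (286,103) and its body end at about (287,150). The stand is below it and the screwdriver is under the hand. I'll compare this with my model's projection.

```bash
python3 - <<'E'
from p import *
w=np.load('wp.npy',allow_pickle=True).item()
h=np.array([-.31,.95,0]);h/=np.linalg.norm(h)
m=np.array([.4466,-.1195,0])+.025*h+[0,0,.195];u=.574*h+[0,0,.819]
for k in(0,.033,.059,.109):print(k,(m+k*u).round(4),proj('scene',m+k*u),proj('side',m+k*u),proj('wrist',m+k*u,w))
p,R=pose();RT=G(40,108);z=RT.apply([0,0,1])
print('grip pt in wrist',proj('wrist',p+R.apply([0,0,-.0187]),w))
E
```

```text
0 [ 0.4388 -0.0957  0.195 ] [276.62503406 199.17955918] [267.11787465 202.66684259] [281.39907314 192.83248713]
0.033 [ 0.433  -0.0777  0.222 ] [272.2769751  190.99298383] [264.5466846  197.95437099] [281.38634339 167.17429869]
0.059 [ 0.4283 -0.0635  0.2433] [268.70614958 184.26979253] [262.39194361 194.00516631] [281.37544265 145.20266893]
0.109 [ 0.4194 -0.0363  0.2843] [261.45061625 170.60899102] [257.889056   185.75228357] [281.35194756  97.84576947]
grip pt in wrist [296.7409984  270.36548428]
```

```bash
python3 - <<'E'
from p import *
p,R=pose();RT=G(40,108);z=RT.apply([0,0,1])
plan(p,R,[(np.array([.4292,-.0663,.2077])-.07*z,RT,5)])
E
```

```text
{"x":-0.06,"y":-0.16,"z":3.27,"ax":-0.01,"ay":0.01,"az":0.25},
{"x":-0.05,"y":-0.16,"z":3.27,"ax":-0.01,"ay":0.01,"az":0.25},
{"x":-0.06,"y":-0.16,"z":3.28,"ax":-0.01,"ay":0.02,"az":0.25},
{"x":-0.06,"y":-0.15,"z":3.27,"ax":-0.01,"ay":0.01,"az":0.25},
{"x":-0.06,"y":-0.16,"z":3.27,"ax":-0.01,"ay":0.01,"az":0.26},

end [ 0.4431 -0.1091  0.2613] [-180.    -40.    107.99]
```

Request:
jog_arm(motion=[{"x": 0,"y": -0.2,"z": 3.3,"ax": 0,"ay": 0,"az": 0.3},{"x": 0,"y": -0.2,"z": 3.3,"ax": 0,"ay": 0,"az": 0.3},{"x": 0,"y": -0.2,"z": 3.3,"ax": 0,"ay": 0,"az": 0.3},{"x": 0,"y": -0.1,"z": 3.3,"ax": 0,"ay": 0,"az": 0.3},{"x": 0,"y": -0.1,"z": 3.2,"ax": 0,"ay": 0,"az": 0}])

```text
time_s: 2.15
tool_pos: [0.4386, -0.1159, 0.2613]
tool_rot: [-179.4, -39.4, 106.5]
force: [0.0, 0.0, 0.2]
grip_width: 0.0874
grasp_force: 0.0
```

Request:
jog_arm(motion=[{"x": 0},{"x": 0},{"x": 0},{"x": 0},{"x": 0}])

```text
$.motion[0]: bad value
```

```bash
python3 - <<'E'
from p import *
import cv2
print(env.get_obs()['qpos'].round(1),pose()[0].round(4))
w=env.camera_params('wrist')
cv2.imwrite('pics/w2.png',env.read_camera('wrist')[:,:,::-1])
h=np.array([-.31,.95,0]);h/=np.linalg.norm(h)
m=np.array([.4466,-.1195,0])+.025*h+[0,0,.195];u=.574*h+[0,0,.819]
for k in(0,.033,.059,.109):print(k,proj('wrist',m+k*u,w),proj('wrist',m+k*u+[.01*.951,.01*.309,0],w))
print(w['fx'])
E
```

```text
[ 62.9  19.3 -38.9  91.2 -17.3 100.   40.4] [ 0.4386 -0.1159  0.2613]
0 [293.40156832 257.16869771] [307.61822435 256.86792529]
0.033 [293.1771684  219.17357122] [308.51219748 218.84718726]
0.059 [292.97386039 184.7497021 ] [309.32214961 184.39986807]
0.109 [292.49638166 103.90357387] [311.22438314 103.49774728]
354.35137922464094
```

View pics/w2.png

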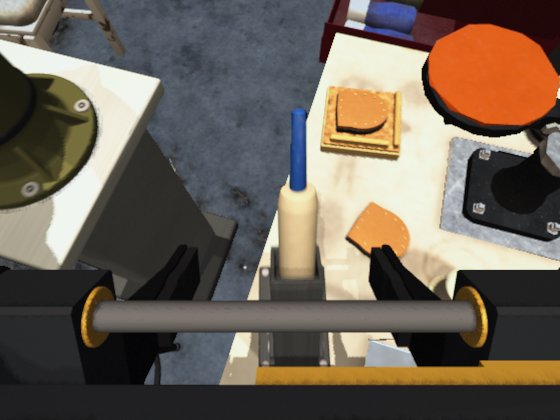

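The dauber's stem tip is at (299,113), its body end at (298,187) and the mouth at about row 255. That puts it about 5 px, or 3.5 mm, to the tool's +y side of my model, so I'll correct for that on the approach.

Request:
jog_arm(motion=[{"x": 0,"y": 0,"z": 0,"ax": 0,"ay": 0,"az": 0},{"x": 0,"y": 0,"z": 0,"ax": 0,"ay": 0,"az": 0},{"x": 0,"y": 0,"z": 0,"ax": 0,"ay": 0,"az": 0},{"x": 0,"y": 0,"z": 0,"ax": 0,"ay": 0,"az": 0},{"x": 0,"y": 0,"z": 0,"ax": 0,"ay": 0,"az": 0}])

```text
time_s: 2.7
tool_pos: [0.4398, -0.1171, 0.2631]
tool_rot: [-179.5, -39.4, 106.6]
force: [0.0, -0.5, 0.7]
grip_width: 0.087
grasp_force: 0.0
```

```bash
python3 - <<'E'
from p import *
p,R=pose();RT=G(40,108)
print(p,env.get_obs()['tool_rot'])
plan(p,R,[(np.array([.4325,-.0653,.2077]),RT,5)])
E
```

```text
[ 0.43983125 -0.11714108  0.26314582] [-179.49592045  -39.38643221  106.61504714]
{"x":0.1,"y":0.17,"z":1.51,"ax":0.08,"ay":0.12,"az":-0.21},
{"x":0.09,"y":0.17,"z":1.52,"ax":0.07,"ay":0.12,"az":-0.22},
{"x":0.09,"y":0.17,"z":1.51,"ax":0.08,"ay":0.13,"az":-0.21},
{"x":0.08,"y":0.18,"z":1.51,"ax":0.07,"ay":0.12,"az":-0.21},
{"x":0.08,"y":0.18,"z":1.51,"ax":0.08,"ay":0.12,"az":-0.22},

end [ 0.4325 -0.0654  0.2077] [180. -40. 108.]
```

Request:
jog_arm(motion=[{"x": 0.1,"y": 0.2,"z": 1.5,"ax": 0.1,"ay": 0.1,"az": -0.2},{"x": 0.1,"y": 0.2,"z": 1.5,"ax": 0.1,"ay": 0.1,"az": -0.2},{"x": 0.1,"y": 0.2,"z": 1.5,"ax": 0.1,"ay": 0.1,"az": -0.2},{"x": 0.1,"y": 0.2,"z": 1.5,"ax": 0.1,"ay": 0.1,"az": -0.2},{"x": 0.1,"y": 0.1,"z": 1.5,"ax": 0,"ay": 0.1,"az": -0.2}])

```text
time_s: 3.2
tool_pos: [0.4317, -0.0632, 0.207]
tool_rot: [-179.8, -40.0, 108.0]
force: [0.3, 0.1, -0.4]
grip_width: 0.0872
grasp_force: 0.0
```

```bash
python3 - <<'E'
from p import *
import cv2
a=env.read_camera('scene')[:,:,::-1];b=env.read_camera('side')[:,:,::-1];w=env.read_camera('wrist')[:,:,::-1]
f=lambda im,x,y:cv2.resize(im[y:y+100,x:x+100],(300,300),interpolation=cv2.INTER_CUBIC)
cv2.imwrite('pics/g1.png',np.hstack([np.vstack([f(a,225,145),f(b,215,145)]),cv2.resize(w[80:330,180:400],(500,600))]))
p,R=pose();print(p,R.as_euler('xyz',degrees=True))
E
```

```text
[ 0.43140571 -0.06361873  0.20751011] [-179.77463766  -39.99868751  107.93951931]
```

View pics/g1.png

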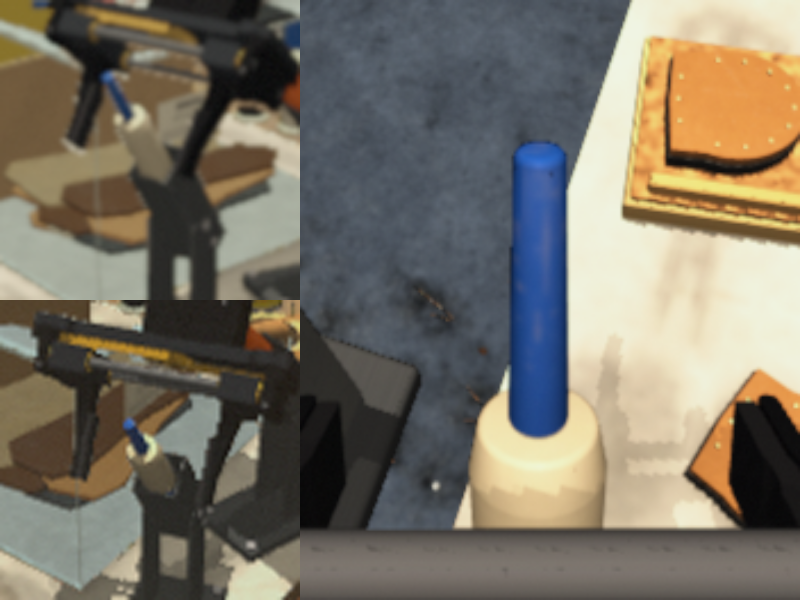

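The fingers straddle the body and are well centred: inner faces at 345 and 730, body at 538 in the crop. Closing now.

Request:
jog_arm(motion=[{"x": 0,"y": 0,"z": 0,"ax": 0,"ay": 0,"az": 0},{"x": 0,"y": 0,"z": 0,"ax": 0,"ay": 0,"az": 0},{"x": 0,"y": 0,"z": 0,"ax": 0,"ay": 0,"az": 0},{"x": 0,"y": 0,"z": 0,"ax": 0,"ay": 0,"az": 0},{"x": 0,"y": 0,"z": 0,"ax": 0,"ay": 0,"az": 0}], claw=-1, squeeze=40)

```text
time_s: 3.85
tool_pos: [0.4323, -0.0648, 0.2082]
tool_rot: [-179.9, -39.9, 107.9]
force: [0.3, -0.1, -0.6]
grip_width: 0.0544
grasp_force: 0.0
```

Request:
jog_arm(motion=[{"x": 0,"y": 0,"z": 0,"ax": 0,"ay": 0,"az": 0},{"x": 0,"y": 0,"z": 0,"ax": 0,"ay": 0,"az": 0},{"x": 0,"y": 0,"z": 0,"ax": 0,"ay": 0,"az": 0},{"x": 0,"y": 0,"z": 0,"ax": 0,"ay": 0,"az": 0},{"x": 0,"y": 0,"z": 0,"ax": 0,"ay": 0,"az": 0}])

```text
time_s: 4.35
tool_pos: [0.4321, -0.0646, 0.2081]
tool_rot: [-179.8, -39.9, 107.9]
force: [-0.5, -1.2, 0.4]
grip_width: 0.0247
grasp_force: 40.0
```

```bash
python3 - <<'E'
from p import *
p,R=pose();print(p,R.as_euler('xyz',degrees=True))
t=np.radians(18);h=np.array([-np.sin(t),np.cos(t),0]);u=.574*h+[0,0,.819]
plan(p,R,[(p+.15*u,R,5)])
E
```

```text
[ 0.43207904 -0.06458983  0.20808125] [-179.84950456  -39.93568652  107.90689321]
{"x":2.9,"y":-0,"z":-0.78,"ax":0,"ay":0,"az":0},
{"x":2.9,"y":-0.01,"z":-0.78,"ax":0,"ay":0,"az":0},
{"x":2.89,"y":-0,"z":-0.78,"ax":0,"ay":0,"az":0},
{"x":2.9,"y":-0.01,"z":-0.77,"ax":0,"ay":0,"az":0},
{"x":2.9,"y":-0,"z":-0.78,"ax":0,"ay":0,"az":0},

end [0.4055 0.0173 0.3309] [-179.85  -39.94  107.91]
```

Request:
jog_arm(motion=[{"x": 1.5,"y": 0,"z": -0.4,"ax": 0,"ay": 0,"az": 0},{"x": 1.5,"y": 0,"z": -0.4,"ax": 0,"ay": 0,"az": 0},{"x": 1.5,"y": 0,"z": -0.4,"ax": 0,"ay": 0,"az": 0},{"x": 1.5,"y": 0,"z": -0.4,"ax": 0,"ay": 0,"az": 0},{"x": 1.5,"y": 0,"z": -0.4,"ax": 0,"ay": 0,"az": 0}])

```text
time_s: 4.85
tool_pos: [0.4182, -0.021, 0.273]
tool_rot: [-179.9, -39.9, 108.0]
force: [-0.5, -0.1, -0.4]
grip_width: 0.0244
grasp_force: 40.0
```

Request:
jog_arm(motion=[{"x": 1.7,"y": 0,"z": -0.5,"ax": 0,"ay": 0,"az": 0},{"x": 1.7,"y": 0,"z": -0.5,"ax": 0,"ay": 0,"az": 0},{"x": 1.7,"y": 0,"z": -0.4,"ax": 0,"ay": 0,"az": 0},{"x": 1.7,"y": 0,"z": -0.4,"ax": 0,"ay": 0,"az": 0},{"x": 1.7,"y": 0,"z": -0.5,"ax": 0,"ay": 0,"az": 0}])

```text
time_s: 5.35
tool_pos: [0.4026, 0.0269, 0.3449]
tool_rot: [-179.8, -39.9, 107.9]
force: [-0.2, -0.3, 0.1]
grip_width: 0.0247
grasp_force: 40.0
```

```bash
python3 - <<'E'
from p import *
o=env.get_obs();print(o['qpos'].round(1),o['grip_width'],o['grasp_force'])
p,R=pose();print(p,R.as_euler('xyz',degrees=True))
E
```

```text
[ 62.3   3.4 -44.   97.5 -29.9 103.9  34.8] 0.024656369098518913 39.97706935657334
[0.40260991 0.02686146 0.34492822] [-179.84892971  -39.92732757  107.91968003]
```

```bash
python3 - <<'E'
from p import *
p,R=pose()
plan(p,R,[(np.array([.363,.265,.31]),G(-15,135),10),(np.array([.363,.265,.16]),G(-15,135),5)])
E
```

```text
{"x":1.61,"y":0.36,"z":1.8,"ax":0.59,"ay":-5.39,"az":-2.74},
{"x":1.75,"y":0.46,"z":1.64,"ax":0.6,"ay":-5.39,"az":-2.74},
{"x":1.87,"y":0.56,"z":1.46,"ax":0.59,"ay":-5.39,"az":-2.74},
{"x":1.97,"y":0.67,"z":1.27,"ax":0.59,"ay":-5.39,"az":-2.74},
{"x":2.04,"y":0.77,"z":1.08,"ax":0.6,"ay":-5.39,"az":-2.74},

{"x":2.1,"y":0.89,"z":0.88,"ax":0.59,"ay":-5.39,"az":-2.74},
{"x":2.13,"y":0.99,"z":0.66,"ax":0.6,"ay":-5.39,"az":-2.74},
{"x":2.12,"y":1.1,"z":0.45,"ax":0.59,"ay":-5.39,"az":-2.74},
{"x":2.11,"y":1.21,"z":0.25,"ax":0.59,"ay":-5.39,"az":-2.73},
{"x":2.06,"y":1.31,"z":0.03,"ax":0.6,"ay":-5.39,"az":-2.74},

{"x":0.78,"y":-0,"z":2.9,"ax":-0,"ay":-0,"az":-0},
{"x":0.77,"y":-0,"z":2.9,"ax":-0,"ay":-0,"az":-0},
{"x":0.78,"y":-0,"z":2.89,"ax":-0,"ay":-0,"az":-0},
{"x":0.77,"y":-0,"z":2.9,"ax":-0,"ay":-0,"az":-0},
{"x":0.78,"y":-0,"z":2.9,"ax":-0,"ay":-0,"az":-0},

end [0.363 0.265 0.16 ] [-180.   15.  135.]
```

Request:
jog_arm(motion=[{"x": 1.6,"y": 0.4,"z": 1.8,"ax": 0.6,"ay": -5.4,"az": -2.7},{"x": 1.8,"y": 0.5,"z": 1.6,"ax": 0.6,"ay": -5.4,"az": -2.7},{"x": 1.9,"y": 0.6,"z": 1.5,"ax": 0.6,"ay": -5.4,"az": -2.7},{"x": 2.0,"y": 0.7,"z": 1.3,"ax": 0.6,"ay": -5.4,"az": -2.7},{"x": 2.0,"y": 0.8,"z": 1.1,"ax": 0.6,"ay": -5.4,"az": -2.7}])

```text
time_s: 5.85
tool_pos: [0.3847, 0.1482, 0.3266]
tool_rot: [176.8, -12.4, 122.1]
force: [-0.3, 21.4, 8.2]
grip_width: 0.0246
grasp_force: 40.0
```

Request:
jog_arm(motion=[{"x": 2.1,"y": 0.9,"z": 0.9,"ax": 0.6,"ay": -5.4,"az": -2.7},{"x": 2.1,"y": 1.0,"z": 0.7,"ax": 0.6,"ay": -5.4,"az": -2.7},{"x": 2.1,"y": 1.1,"z": 0.5,"ax": 0.6,"ay": -5.4,"az": -2.7},{"x": 2.1,"y": 1.2,"z": 0.2,"ax": 0.6,"ay": -5.4,"az": -2.7},{"x": 2.1,"y": 1.3,"z": 0,"ax": 0.6,"ay": -5.4,"az": -2.7}])

```text
time_s: 6.35
tool_pos: [0.3656, 0.2621, 0.3114]
tool_rot: [179.9, 14.0, 134.2]
force: [0.0, -0.7, -0.7]
grip_width: 0.025
grasp_force: 40.0
```

Request:
jog_arm(motion=[{"x": 0,"y": 0,"z": 0,"ax": 0,"ay": 0,"az": 0},{"x": 0,"y": 0,"z": 0,"ax": 0,"ay": 0,"az": 0},{"x": 0,"y": 0,"z": 0,"ax": 0,"ay": 0,"az": 0},{"x": 0,"y": 0,"z": 0,"ax": 0,"ay": 0,"az": 0},{"x": 0,"y": 0,"z": 0,"ax": 0,"ay": 0,"az": 0}])

```text
time_s: 6.85
tool_pos: [0.3676, 0.2588, 0.3107]
tool_rot: [180.0, 13.7, 133.8]
force: [-0.9, 0.0, -0.5]
grip_width: 0.0245
grasp_force: 40.0
```

```bash
python3 - <<'E'
from p import *
import cv2
o=env.get_obs();print(o['qpos'].round(1),o['grip_width'],o['grasp_force'])
p,R=pose();print(p,R.as_euler('xyz',degrees=True))
a=env.read_camera('scene')[:,:,::-1];b=env.read_camera('side')[:,:,::-1]
f=lambda im,x,y:cv2.resize(im[y:y+200,x:x+133],(400,600),interpolation=cv2.INTER_CUBIC)
cv2.imwrite('pics/f1.png',np.hstack([f(a,110,150),f(b,130,160)]))
for n in('scene','side'):print(proj(n,np.array([.461,.167,.29])),proj(n,p))
E
```

```text
[ 22.  -14.3 -59.8 101.5   1.3  84.2   6.6] 0.02454965823827389 39.97931026700826
[0.36755023 0.25875088 0.31074058] [179.98145786  13.73418246 133.84134215]
[166.03290885 185.23388401] [144.04954978 203.01341413]
[168.21554736 229.43952608] [164.62152061 277.63548227]
```

View pics/f1.png

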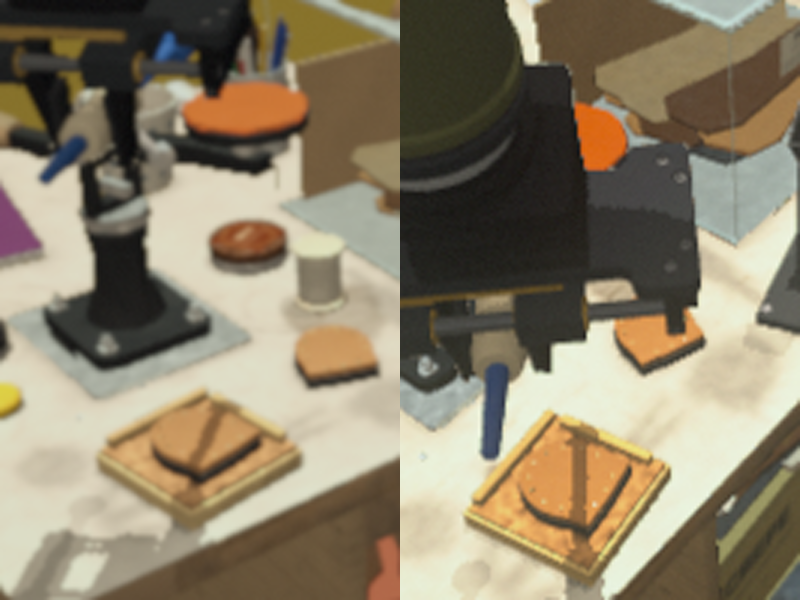

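The stem tip is visible at scene (125,209) and side (160,312), but the ball is hidden behind the hand. There was a 21 N blip during the swing, so I'll check the dauber's angle in the hand.

```bash
python3 - <<'E'
from p import *
import cv2
p,R=pose();np.set_printoptions(precision=4,suppress=True)
r=tri(np.array([125,209.3]),np.array([160,311.7]));print('tip obs',r.x,r.cost)
g=p+R.apply([0,0,-.0187])
e=np.radians(15);ax=R.apply([np.cos(e),0,-np.sin(e)])  # elevation +15 vs x tool
print('g',g,'axis',ax,'tip pred',g+.076*ax,'ball pred',g-.143*ax)
print('tip dir obs',(r.x-g)/np.linalg.norm(r.x-g),np.linalg.norm(r.x-g))
w=env.camera_params('wrist');im=env.read_camera('wrist')[:,:,::-1].copy()
for q in(g-.143*ax,g+.076*ax,g):print(proj('wrist',q,w))
cv2.imwrite('pics/w3.png',im)
E
```

```text
tip obs [0.3091 0.3165 0.3372] 0.11622160562327377
g [0.3642 0.2624 0.3288] axis [-0.6934  0.7202  0.022 ] tip pred [0.3115 0.3171 0.3305] ball pred [0.4634 0.1594 0.3257]
tip dir obs [-0.7097  0.6963  0.1072] 0.07767945510593202
[283.79   434.4435]
[283.2612 124.8991]
[283.532  283.4539]
```

View pics/w3.png

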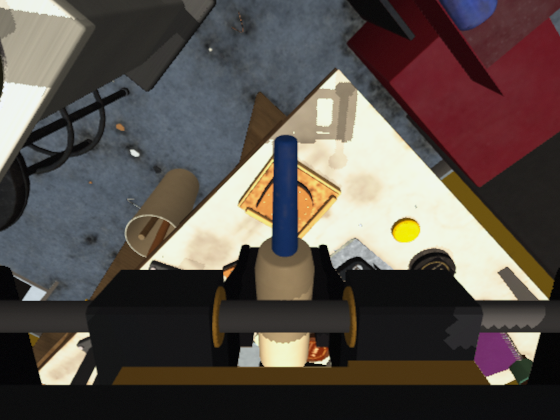

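The wrist view shows the stem tip at (286,138), against a predicted (283,125). Next I'll fit the in-hand pitch and slide from all three views.

```bash
python3 - <<'E'
from p import *
p,R=pose();w=env.camera_params('wrist')
def pts(v):
    e,s,n=v;a=np.array([np.cos(e),0,-np.sin(e)]);g=np.array([0,0,-.0187+n]);
    return [p+R.apply(g+a*k) for k in(.076+s,-.143+s)],R.apply(a)
def f(v):
    (t,b),_=pts(v)
    return np.r_[proj('scene',t)-[125,209.3],proj('side',t)-[160,311.7],proj('wrist',t,w)-[286,138],v[1]/.003,v[2]/.003]
for o in(0,1):
  r=least_squares(f,[.26,0,0]);v=r.x
print(np.degrees(v[0]),v[1:],r.fun.round(1));q,a=pts(v);print('tip',q[0],'ball',q[1],'elev',np.degrees(np.arcsin(a[2])))
for n in('scene','side'):print(proj(n,q[1]))
E
```

```text
18.4847779486867 [-0.00286189  0.00090736] [ 0.2  0.5 -1.5 -0.8 -2.7 -0.2 -1.   0.3]
tip [0.31371622 0.31495081 0.3340002 ] ball [0.4651812  0.15781333 0.31591231] elev 4.73763184712556
[168.01281978 170.99768336]
[168.27922081 214.30414079]
```

```bash
python3 - <<'E'
from p import *
p,R=pose()
r=tri(np.array([97,192]),np.array([62,208]));print('handle end',r.x,r.cost)
RT=G(-18,134);e=np.radians(18.3);a=np.array([np.cos(e),0,-np.sin(e)])
T=np.array([.461,.167,.118])-RT.apply(np.array([0,0,-.0178])-.146*a);print(T)
plan(p,R,[(T+[0,0,.06],RT,5),(T,RT,5)])
E
```

```text
handle end [0.86147497 0.16039543 0.14287266] 0.06753898566316542
[0.36340224 0.26806544 0.10183564]
{"x":0.88,"y":0.06,"z":2.85,"ax":0,"ay":-0.85,"az":-0.01},
{"x":0.92,"y":0.07,"z":2.84,"ax":0,"ay":-0.85,"az":-0.01},
{"x":0.97,"y":0.06,"z":2.82,"ax":0,"ay":-0.85,"az":-0.01},
{"x":1,"y":0.07,"z":2.8,"ax":-0,"ay":-0.85,"az":-0.02},
{"x":1.05,"y":0.06,"z":2.8,"ax":0,"ay":-0.85,"az":-0.01},

{"x":0.37,"y":0,"z":1.14,"ax":0,"ay":-0,"az":0},
{"x":0.37,"y":0,"z":1.14,"ax":0,"ay":-0,"az":0},
{"x":0.37,"y":0,"z":1.14,"ax":0,"ay":-0,"az":0},
{"x":0.37,"y":0,"z":1.14,"ax":0,"ay":-0,"az":0},
{"x":0.37,"y":0,"z":1.14,"ax":0,"ay":-0,"az":0},

end [0.3634 0.268  0.1019] [-180.   18.  134.]
```

Request:
jog_arm(motion=[{"x": 0.9,"y": 0.1,"z": 2.8,"ax": 0,"ay": -0.9,"az": 0},{"x": 0.9,"y": 0.1,"z": 2.8,"ax": 0,"ay": -0.9,"az": 0},{"x": 1.0,"y": 0,"z": 2.8,"ax": 0,"ay": -0.8,"az": 0},{"x": 1.0,"y": 0.1,"z": 2.8,"ax": 0,"ay": -0.8,"az": 0},{"x": 1.0,"y": 0,"z": 2.8,"ax": 0,"ay": -0.8,"az": 0}])

```text
time_s: 7.5
tool_pos: [0.3634, 0.2682, 0.1624]
tool_rot: [179.9, 18.1, 133.9]
force: [1.3, 0.4, -1.0]
grip_width: 0.0245
grasp_force: 40.0
```

```bash
python3 - <<'E'
from p import *
p,R=pose();print(p,R.as_euler('xyz',degrees=True),env.get_obs()['qpos'].round(1))
RT=G(-18,134);T=np.array([.3634,.2681,.1018])
plan(p,R,[(T,RT,5)])
E
```

```text
[0.36336157 0.26816145 0.16235714] [179.89050876  18.11266986 133.94066934] [ 25.3  -2.6 -76.7 114.1  16.5  69.6 -13.6]
{"x":0.38,"y":-0,"z":1.15,"ax":0.02,"ay":0.02,"az":-0.01},
{"x":0.37,"y":-0,"z":1.15,"ax":0.02,"ay":0.03,"az":-0.01},
{"x":0.37,"y":-0.01,"z":1.16,"ax":0.01,"ay":0.02,"az":-0.01},
{"x":0.38,"y":0,"z":1.15,"ax":0.02,"ay":0.02,"az":-0.02},
{"x":0.37,"y":0,"z":1.15,"ax":0.02,"ay":0.02,"az":-0.01},

end [0.3634 0.2681 0.1018] [-180.   18.  134.]
```

Request:
jog_arm(motion=[{"x": 0.4,"y": 0,"z": 1.2,"ax": 0,"ay": 0,"az": 0},{"x": 0.4,"y": 0,"z": 1.1,"ax": 0,"ay": 0,"az": 0},{"x": 0.3,"y": 0,"z": 1.1,"ax": 0,"ay": 0,"az": 0},{"x": 0.4,"y": 0,"z": 1.1,"ax": 0,"ay": 0,"az": 0},{"x": 0.3,"y": 0,"z": 1.0,"ax": 0,"ay": 0,"az": 0}])

```text
time_s: 8.0
tool_pos: [0.363, 0.2683, 0.1043]
tool_rot: [-180.0, 17.9, 134.0]
force: [0.1, -0.0, 0.3]
grip_width: 0.0248
grasp_force: 40.0
```

Request:
jog_arm(motion=[{"x": 0,"y": 0,"z": 0,"ax": 0,"ay": 0,"az": 0},{"x": 0,"y": 0,"z": 0,"ax": 0,"ay": 0,"az": 0},{"x": 0,"y": 0,"z": 0,"ax": 0,"ay": 0,"az": 0},{"x": 0,"y": 0,"z": 0,"ax": 0,"ay": 0,"az": 0},{"x": 0,"y": 0,"z": 0,"ax": 0,"ay": 0,"az": 0}])

```text
time_s: 8.5
tool_pos: [0.3632, 0.2686, 0.1055]
tool_rot: [179.9, 18.0, 134.0]
force: [0.4, 0.2, -0.4]
grip_width: 0.0248
grasp_force: 40.0
```

```bash
python3 - <<'E'
from p import *
import cv2
o=env.get_obs();print(o['qpos'].round(1),abs(o['joint_velocities']).max())
p,R=pose();print(p,R.as_euler('xyz',degrees=True))
a=env.read_camera('scene')[:,:,::-1];b=env.read_camera('side')[:,:,::-1]
f=lambda im,x,y:cv2.resize(im[y:y+150,x:x+100],(400,600),interpolation=cv2.INTER_CUBIC)
cv2.imwrite('pics/f2.png',np.hstack([f(a,110,210),f(b,140,230)]))
e=np.radians(18.3);B=p+R.apply(np.array([0,0,-.0178])-.146*np.array([np.cos(e),0,-np.sin(e)]));print(B,proj('scene',B),proj('side',B))
E
```

```text
[ 18.1   9.1 -75.2 117.7  28.8  67.2 -26.3] 0.2187935744533555
[0.36322639 0.26862776 0.10552757] [179.93856628  18.00698997 134.00048608]
[0.46084526 0.16758546 0.12170908] [172.95602132 260.43872575] [180.26408776 292.74356831]
```

View pics/f2.png

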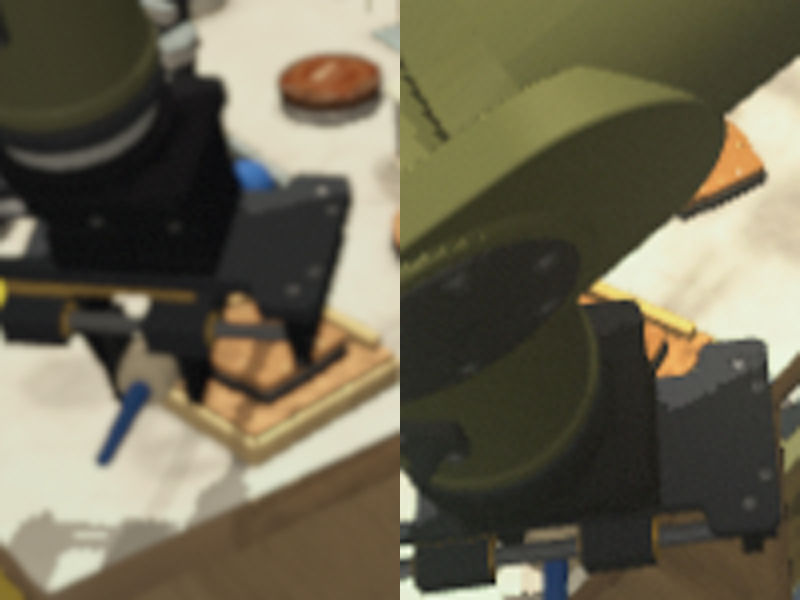

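The ball shows in the scene view with its top at about (174,248), some 5 px above prediction. The stem tip is at (136,325). I'll refit the pitch and slide.

```bash
python3 - <<'E'
from p import *
p,R=pose()
def pts(v):
    e,s,n,y=v;a=np.array([np.cos(e)*np.cos(y),np.sin(y),-np.sin(e)*np.cos(y)]);g=np.array([0,0,-.0187+n])
    return p+R.apply(g+a*(.076+s)),p+R.apply(g+a*(-.143+s)),R.apply(a)
S=lambda u,v:np.array([110+(u+.5)/4-.5,210+(v+.5)/4-.5])
def f(v):
    t,b,_=pts(v);return np.r_[proj('scene',t)-S(105,460),(proj('scene',b)-S(250,184)),v[1]/.004,v[2]/.004,v[3]/.03]
r=least_squares(f,[.26,0,0,0]);v=r.x;t,b,a=pts(v)
print(np.degrees(v[0]),v[1:],r.fun.round(1),'tip',t,'ball',b,'elev',np.degrees(np.arcsin(a[2])))
E
```

```text
15.753578760265142 [-0.00340259 -0.00484063 -0.00140428] [ 0.2  0.5  0.1  0.3 -0.9 -1.2 -0. ] tip [0.30754159 0.32583798 0.12486261] ball [0.45982964 0.16868824 0.13342459] elev -2.240595014343344
```

The ball is at about (0.460, 0.169, 0.133), within 3° of level and over the heel's middle. I'll lower it about 1 cm, let it settle, and check once more.

Request:
jog_arm(motion=[{"x": 0.1,"y": 0,"z": 0.3,"ax": 0,"ay": 0,"az": 0},{"x": 0.1,"y": 0,"z": 0.3,"ax": 0,"ay": 0,"az": 0},{"x": 0.1,"y": 0,"z": 0.3,"ax": 0,"ay": 0,"az": 0},{"x": 0,"y": 0,"z": 0,"ax": 0,"ay": 0,"az": 0},{"x": 0,"y": 0,"z": 0,"ax": 0,"ay": 0,"az": 0}])

```text
time_s: 9.1
tool_pos: [0.3627, 0.2687, 0.0953]
tool_rot: [-180.0, 17.9, 134.1]
force: [0.1, -1.0, -0.5]
grip_width: 0.0247
grasp_force: 40.0
```

Request:
jog_arm(motion=[{"x": 0,"y": 0,"z": 0,"ax": 0,"ay": 0,"az": 0},{"x": 0,"y": 0,"z": 0,"ax": 0,"ay": 0,"az": 0},{"x": 0,"y": 0,"z": 0,"ax": 0,"ay": 0,"az": 0},{"x": 0,"y": 0,"z": 0,"ax": 0,"ay": 0,"az": 0},{"x": 0,"y": 0,"z": 0,"ax": 0,"ay": 0,"az": 0}])

```text
time_s: 9.6
tool_pos: [0.3629, 0.2686, 0.0956]
tool_rot: [180.0, 18.0, 134.0]
force: [-0.3, 0.0, -0.5]
grip_width: 0.0249
grasp_force: 40.0
```

Request:
jog_arm(motion=[{"x": 0,"y": 0,"z": 0,"ax": 0,"ay": 0,"az": 0},{"x": 0,"y": 0,"z": 0,"ax": 0,"ay": 0,"az": 0},{"x": 0,"y": 0,"z": 0,"ax": 0,"ay": 0,"az": 0},{"x": 0,"y": 0,"z": 0,"ax": 0,"ay": 0,"az": 0},{"x": 0,"y": 0,"z": 0,"ax": 0,"ay": 0,"az": 0}])

```text
time_s: 10.1
tool_pos: [0.3628, 0.2686, 0.0955]
tool_rot: [180.0, 18.0, 134.0]
force: [-0.0, -0.0, -0.3]
grip_width: 0.0248
grasp_force: 40.0
```

```bash
python3 -c "
from cell import env
print(env.sign_off())"
```

```text
the job is handed in; nothing more can be done
None
```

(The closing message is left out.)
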